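# Pick a tube from the sloped bin and roll its line up for marking

### The arm

A 6-joint arm with a two-finger parallel gripper is mounted at the origin on the work surface. World frame = base frame: x ahead of the robot, y to its left, z up, the work surface at z = 0. Lengths are in m, angles in rad, forces in N, time in s.
With the tool pointing down it reaches from about 0.425 to 0.95 m from the base axis. Payload 14.7 kg.
Tool frame: the origin (TCP) lies at the centre of the arm's flange, where the gripper is bolted on; the fingertips stand 173 mm ahead of it and the grasp point (between the pads) lies 155 mm ahead of it; z points along the fingers, y is the line along which they close (so a half turn about z gives the same grasp; the last joint's range is limited). The gripper opens to 85 mm and grips with 20 to 120 N. Pads are 22 mm wide; open, the fingers measure 114 mm over their backs; the gripper's body (76 mm by 85 mm) begins 54 mm behind the grasp point. The pads swing forward as they close: fully open they stand 13 mm farther back than shut.
Start: joints at [1.132, 0.48, 1.596, -0, 1.065, -0.047], TCP at [0.248, 0.601, 0.405] pointing down, gripper open.
Joint ranges: [-2.75, 2.75], [-0.82, 2.05], [0.23, 2.67], [-1.56, 4.7], [0.09, 2.69], [-2.92, 2.92]. Speed limits (rad/s): [1.89, 1.89, 2.39, 3.01, 3.01, 3.01].

### API

Orientations are given as a rotation vector (axis times angle).
In Python, from cell import read_state, get_image, close_job, recognise gives the robot as it stands.
- The arm moves only by the shell command python3 -m jog 'ROWS' [FORCE]. ROWS is JSON, a list that holds one entry, the list of rows, each a list of 5 numbers: the closure, from -1 (fully open) to 1 (shut), so that 0 is half open, then the shift along the tool's x, y, z as a fraction of full scale, then the turn about the tool's z as a fraction of full scale. A call has exactly 10 rows; each row shifts and turns the commanded pose from where the row before left it, along the tool's axes as they then stand; what a row does not reach is not made up. Full scale, the value 1, is 10 cm for a shift and pi rad for a turn. A row lasts 1/8 s, in which the tool goes at most 62.5 mm and 10.7 degrees, less where a joint would pass 70% of its speed; a pose out of reach is approached as far as the arm can. A call with a number of a shift or a turn outside -1 to 1 is refused whole. A call with a gripper value outside its range is refused whole. The fingers move at their own pace and stop on an object; FORCE is the grip in N (left out, the last holds). Time passes only in rows, so rows that do not move let the fingers close, or fill a call up. It gives the time, the measured TCP pose, the force, the opening and the grip force at its end, in the units of the state.
- read_state(): the state, without advancing time (a new reading comes with each control period).
- get_image(name): name is "scene" or "side" or "wrist"; returns a dict with "image" (480x640x3 uint8, blue, green, red), "intrinsics" (3x3 intrinsics, pixels), "view" (4x4, takes a point from world to camera coordinates); the wrist camera has in their place "T_tool_cam" (4x4, takes a point from camera to tool coordinates, whose origin is the TCP and whose axes are the flange's). Camera axes: x right, y down, z forward; pixel columns grow to the right and rows downward; lengths in m; the calibration is good to about 2 mm. A picture is of the moment at which its call begins: read the wrist's pose just before it. There is no depth.
- close_job(): hands the job in; it is judged then, once.
Trained networks look in a picture, given as the dict that the camera call returned (one of the last four; its "shot" number tells which), for a name from the list of things; names that differ only in an ending like _2 or _b are one class to them, and where a whole thing is asked for, a point or a joint stands for the part that bears it (a point fixed in the world has none). Each returns a list of dicts, best first, with "conf" (0 to 1); they miss things now and then, are a little off and sometimes report something else, mostly with a low value. They report only what shows in the picture. A call takes as long as a camera call. They do not tell look-alikes from the thing itself.
- recognise(picture, query): "xyz" ([x, y, z] in m, in the coordinates of the camera as it stood for that picture, good to about 4 mm: the middle of the surface that is visible of it).
The state is a dict: "time": time; "joint_pos": joint angles; "qvel": joint speeds; "joint_torque": joint torques, N m; "tool_pos": TCP position; "ee_rot": TCP orientation; "ft_force": force on the tool from outside, world axes, zero at the start; "ft_torque": the same for the moment, N m; "gripper_width": opening from 0.0 (shut) to 1.0 (fully open); "grasp_force": force on a finger pad.
Only numpy, scipy, OpenCV 4.12 (cv2) and the standard library are available. Lean on these libraries where they do the work, as an engineer would, in place of code of your own. Each camera call takes 0.05 s, during which the arm holds its last target. There are 200 camera calls.

### The job

Take the white tube with the red line out of the sloped three-compartment bin and lay it, without dropping it, wholly on the green cutting mat, parallel to the steel ruler. Roll it on the mat until its red line faces straight up, ready for marking, and let go so that it lies still. Leave the other two tubes in their compartments and the other things on the desk where they are.

Things in the scene. Friction and masses are not known exactly. Their poses are not given: they have to be found in the camera images.
- white_tube: White plastic tube, closed ends, diameter 36, length 120, about 100 g, smooth, rolls easily; one red line 9 wide along its whole length (ticked on both end faces too). Origin at its centre, z along it, x from the centre out through the red line. At the start the line faces sideways; it may lie in any of the three compartments.
- black_tube: Black tube with a yellow line, same size and axes; stays in its compartment.
- blue_tube: Blue tube with a white line, same size and axes; stays in its compartment.
- bin: Red bin, fixed. Floor 320 (y) by 150 (z), rising at 35 degrees away from the robot; three compartments 100 wide inside, at y = -105, 0, 105; walls 5 thick, 35 high; a 24 high lip at the low end holds the tubes, which lie along the slope. Origin: centre of the floor's surface; z up the slope, y across to the left, x down into the floor (height over the floor is -x).
- light_bar (a point): Middle of the fixed light bar across the bin, 336 long, 18 by 14 thick, 111 to 125 over the sloped floor, above the tubes' middles, on posts outside the bin's sides. A vertical gripper meets it; one square to the sloped floor passes on the robot's side of it. Axes as the bin's.
- mat: Green cutting mat, fixed, 220 (x) by 220 (y), 3 thick. Origin on the desk under its centre, z up. A steel ruler, 216 by 28 and 3 thick, is fixed on it along its x, 80 to 108 on its -y side (its top 6 above the desk).
- lids: Stack of white round lids, diameter 104, 53 high, loose bystander; origin under its centre.
- can: Blue can, diameter 54, height 150, loose bystander; origin under its centre.
- screwdriver: Orange screwdriver, 180 long, lying on the desk, loose bystander.
- marker: Black marker pen with a red cap, 120 long, lying on the desk, loose bystander.
Mind the look-alikes: they are no part of the job. Of the things like the white_tube, leave any that is pink or purple; of the rest the smaller one is meant.

How it is judged:
On the way, in this order (a step that is already met when the one before it is completed fails the run):
1. the white tube is lifted clear of the bin (contact force between white_tube and bin below 0.01 N and contact force between white_tube and the fingers above 0.5 N and distance of white_tube from where it was at the start of the episode above 0.05 m), for 0.1 s.
2. the white tube lies on the mat (contact force between white_tube and mat above 0.2 N and height (world z) of white_tube below 0.028 m), for 0.1 s.
3. lying on the mat, the tube is then rolled until its red line faces up (angle between white_tube's own x axis and vertical below 0.35 rad and height (world z) of white_tube below 0.028 m), for 0.1 s.
At the end, for the whole second after the job is handed in: White tube released, still and flat on the mat (centre within 58 mm of the mat's along x; -70 to +100 mm along y), parallel to the ruler within 0.2 rad, red line within 0.35 rad (20 degrees) of straight up; black and blue tubes within 30 mm of their starts (x of white_tube in the frame of mat between -0.058 and 0.058 m and y of white_tube in the frame of mat between -0.07 and 0.1 m and height (world z) of white_tube below 0.025 m and angle between white_tube's own x axis and vertical below 0.35 rad and angle between the z axis of white_tube and the x axis of mat, either way round below 0.2 rad and linear speed of white_tube below 0.01 m/s and contact force between white_tube and the fingers below 0.01 N and distance of each of black_tube, blue_tube from where it was at the start of the episode below 0.03 m); the robot touches nothing.
It fails at once if the white tube is dropped or flung onto the desk or mat (faster than 0.6 m/s near it) (height (world z) of white_tube below 0.045 m and linear speed of white_tube above 0.6 m/s).
It fails at once if another tube is moved by more than 50 mm (distance of any of black_tube, blue_tube from where it was at the start of the episode above 0.05 m).
It fails at once if a bystander is moved by more than 30 mm (distance of any of lids, can, screwdriver, marker from where it was at the start of the episode above 0.03 m).
It also fails if it takes over 51 s, if anything falls off the work surface, if the arm or the gripper's body presses on something with over 40 N, if the wrist force passes 120 N, or if a joint passes its speed limit or range.

## Working session

There is one attempt and no reset: what is moved stays moved. The work goes in short steps, Python scripts to look and compute and a shell command to move; the robot and the scene stay as the last step left them, time stands still between calls to the robot, and variables do not carry over. Pictures are saved under pics/ and viewed, at most 10 in all, crops included, and the job is handed in when it is done.

```bash
mkdir -p pics; ls; cat > h.py <<'E'
import numpy as np,cv2
from scipy.spatial.transform import Rotation as R
from cell import *
def towld(p,xyz):
    return (np.linalg.inv(p["view"])@np.r_[xyz,1])[:3]
def pix(p,xyz):
    q=np.array(p["intrinsics"])@xyz; return q[:2]/q[2]
E
python3 - <<'E'
from h import *
s=read_state();print(s)
for c in("scene","side"):
    p=get_image(c);cv2.imwrite(f"pics/{c}0.png",p["image"])
    for n in["white_tube","black_tube","blue_tube","bin","mat","lids","can","screwdriver","marker"]:
        for r in recognise(p,n):
            print(c,n,round(r["conf"],2),np.round(towld(p,r["xyz"]),3),np.round(pix(p,r["xyz"])))
E
```

```text
pics
{'time': 0.0, 'joint_pos': array([ 1.13243802e+00,  4.80826775e-01,  1.59688709e+00,  1.13791144e-05,
        1.06508810e+00, -4.66186775e-02]), 'qvel': array([-8.04093008e-04,  1.56769043e-03, -6.55176634e-04,  5.48717259e-04,
       -1.39769326e-05, -4.25383297e-04]), 'joint_torque': array([ 3.33017641e-03, -9.50649619e+01, -4.30189741e+01,  5.27421605e-05,
        1.19848957e-02, -8.81029018e-05]), 'tool_pos': array([0.24806973, 0.60057603, 0.40407062]), 'ee_rot': array([-6.11366102e-01, -3.08122498e+00,  1.84008789e-03]), 'ft_force': array([-0.41592523,  0.64118116,  0.38623428]), 'ft_torque': array([0.02834233, 0.01663214, 0.00765537]), 'grasp_force': 0.0, 'gripper_width': 0.9967888634610941}
scene white_tube 0.86 [ 0.293 -0.316  0.027] [217. 227.]
scene white_tube 0.62 [0.471 0.063 0.09 ] [349. 257.]
scene white_tube 0.62 [0.274 0.258 0.042] [416. 223.]
scene white_tube 0.61 [ 0.514 -0.267  0.007] [219. 289.]
scene black_tube 0.33 [0.787 0.04  0.111] [338. 361.]
scene blue_tube 0.73 [ 0.77  -0.106  0.048] [267. 369.]
scene bin 0.63 [0.56  0.161 0.094] [391. 283.]
scene mat
[... 314 characters left out ...]
7 [ 0.703 -0.357  0.016] [161. 348.]
side white_tube 0.83 [0.674 0.337 0.031] [314. 200.]
side white_tube 0.79 [ 0.272 -0.333  0.033] [267. 419.]
side white_tube 0.59 [0.254 0.248 0.042] [183. 251.]
side white_tube 0.58 [0.466 0.053 0.084] [284. 260.]
side black_tube 0.74 [0.47  0.159 0.079] [271. 237.]
side blue_tube 0.61 [0.475 0.263 0.08 ] [259. 216.]
side bin 0.91 [0.485 0.1   0.079] [284. 248.]
side mat 0.73 [ 0.492 -0.273  0.002] [353. 371.]
side lids 0.84 [ 0.736 -0.126  0.051] [415. 282.]
side lids 0.73 [0.471 0.159 0.083] [271. 236.]
side can 0.89 [0.754 0.022 0.095] [392. 233.]
side screwdriver 0.63 [0.679 0.103 0.025] [351. 245.]
side marker 0.65 [ 0.693 -0.362  0.018] [454. 364.]
```

View pics/scene0.png

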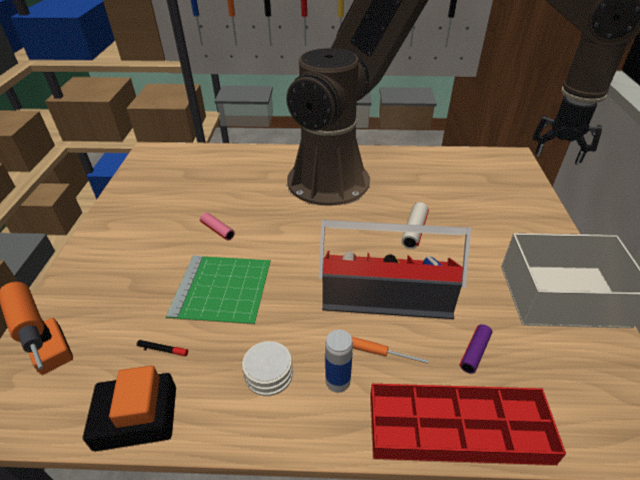

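View pics/side0.png

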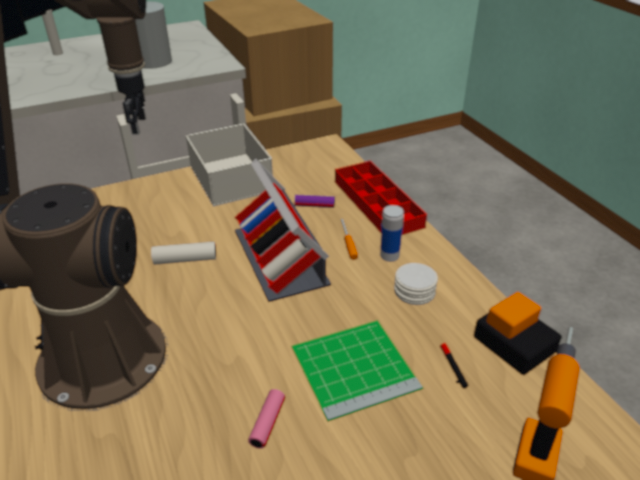

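Candidates: white tube in the bin's right compartment (side 284,260; scene 349,257), a white tube on the desk (side 183,251, which looks bigger), the pink one (side 267,419) and the purple one (side 314,200). I choose the white one in the bin, and will check it in a crop.

```bash
python3 - <<'E'
from h import *
p=get_image("side");im=p["image"]
cv2.imwrite("pics/crop.png",cv2.resize(im[160:310,140:340],None,fx=4,fy=4,interpolation=cv2.INTER_CUBIC))
w=get_image("wrist");print(np.round(w["T_tool_cam"],3),w["intrinsics"][0][0])
s=get_image("scene")
def green(p):
    h=cv2.cvtColor(p["image"],cv2.COLOR_BGR2HSV)
    m=cv2.inRange(h,(50,130,70),(75,255,255));m=cv2.morphologyEx(m,cv2.MORPH_CLOSE,np.ones((7,7)))
    c=max(cv2.findContours(m,0,2)[0],key=cv2.contourArea)
    K=np.array(p["intrinsics"]);V=np.array(p["view"]);H=K@np.c_[V[:3,0],V[:3,1],V[:3,2]*.003+V[:3,3]]
    q=cv2.perspectiveTransform(c.astype(np.float32),np.linalg.inv(H))[:,0]
    r=cv2.minAreaRect((q*1000).astype(np.float32));return r
print(green(s),green(p))
# bar / post ends by hand in scene: rays at the bar height plane z~0.2
E
```

```text
[[-0.001 -0.951 -0.308  0.079]
 [ 1.    -0.001 -0.     0.001]
 [-0.    -0.308  0.951  0.03 ]
 [ 0.     0.     0.     1.   ]] 342.993003264488
((503.88140869140625, -250.600341796875), (187.7788543701172, 216.33447265625), 87.15681457519531) ((501.3963928222656, -247.11868286132812), (184.33782958984375, 216.64297485351562), 86.98750305175781)
```

View pics/crop.png

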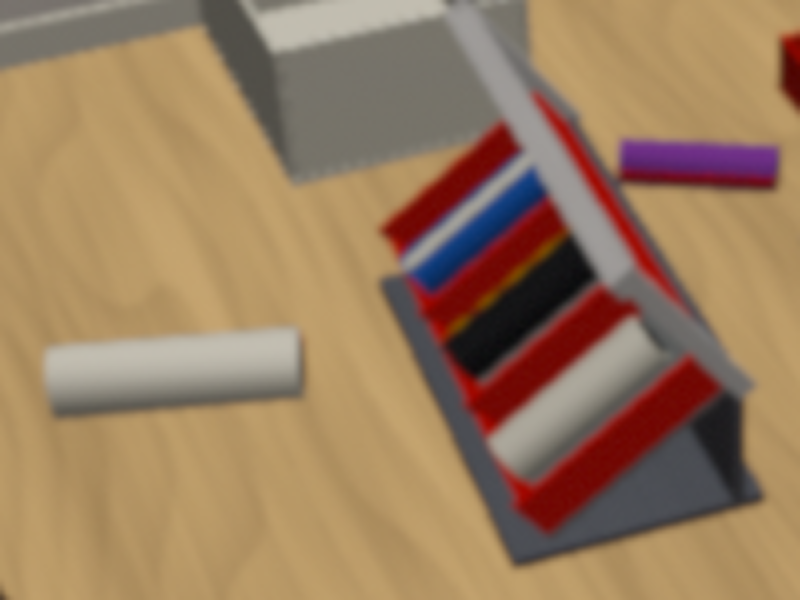

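The crop shows the slim white tube in the nearest (right) compartment, at about (575,395). The other white tube, on the desk at (170,370), is bigger. The mat is at (0.502, -0.265), yaw about -2.9°. I'll go above the bin and then turn the wrist so that the camera is on the far side.

```bash
python3 -m jog '[[[-1,-0.45,-0.4,-0.03,0],[-1,-0.45,-0.4,-0.03,0],[-1,-0.45,-0.4,-0.03,0],[-1,-0.45,-0.4,-0.03,0],[-1,-0.45,-0.4,-0.03,0],[-1,-0.45,-0.4,-0.03,0],[-1,-0.45,-0.4,-0.03,0],[-1,-0.45,-0.4,-0.03,0],[-1,-0.45,-0.4,-0.03,0],[-1,-0.45,-0.4,-0.03,0]]]'
python3 -m jog '[[[-1,0,0,0,0.058],[-1,0,0,0,0.058],[-1,0,0,0,0.058],[-1,0,0,0,0.058],[-1,0,0,0,0.058],[-1,0,0,0,0.058],[-1,0,0,0,0.058],[-1,0,0,0,0.058],[-1,0,0,0,0.058],[-1,0,0,0,0.058]]]'
python3 -m jog '[[[-1,0,0,0,0.058],[-1,0,0,0,0.058],[-1,0,0,0,0.058],[-1,0,0,0,0.058],[-1,0,0,0,0.058],[-1,0,0,0,0],[-1,0,0,0,0],[-1,0,0,0,0],[-1,0,0,0,0],[-1,0,0,0,0]]]'
```

```text
time: 2.4
tool_pos: [0.5119, 0.0573, 0.4351]
ee_rot: [0.612, 3.081, 0.0]
ft_force: [1.6, 0.6, -0.4]
gripper_width: 0.999
grasp_force: 0.0
time: 3.65
tool_pos: [0.5113, 0.0592, 0.4348]
ee_rot: [2.814, 1.397, 0.0]
ft_force: [-0.3, -0.1, 1.0]
gripper_width: 0.998
grasp_force: 0.0
time: 4.9
tool_pos: [0.5114, 0.0592, 0.4347]
ee_rot: [-3.141, -0.027, -0.0]
ft_force: [-0.5, 0.3, -0.4]
gripper_width: 1.0
grasp_force: 0.0
```

```bash
cat >> h.py <<'E'
def wrist():
    s=read_state();w=get_image("wrist")
    T=np.eye(4);T[:3,:3]=R.from_rotvec(s["ee_rot"]).as_matrix();T[:3,3]=s["tool_pos"]
    w["view"]=np.linalg.inv(T@np.array(w["T_tool_cam"]));return s,w
def proj(p,P):
    q=p["view"]@np.r_[P,1];return pix(p,q[:3])
def ray(p,uv,z):  # world point of pixel at height z
    d=np.linalg.inv(p["intrinsics"])@np.r_[uv,1];M=np.linalg.inv(p["view"]);d=M[:3,:3]@d;o=M[:3,3]
    return o+d*(z-o[2])/d[2]
E
python3 - <<'E'
from h import *
s,w=wrist();print(s["time"],s["tool_pos"],R.from_rotvec(s["ee_rot"]).as_matrix().round(3),s["joint_pos"])
cv2.imwrite("pics/w1.png",w["image"])
for n in["white_tube","black_tube","blue_tube","bin"]:
    for r in recognise(w,n): print(n,round(r["conf"],2),np.round(towld(w,r["xyz"]),3),np.round(pix(w,r["xyz"])))
E
```

```text
4.9 [0.51135909 0.05924369 0.43470001] [[ 1.     0.017  0.   ]
 [ 0.017 -1.     0.   ]
 [ 0.    -0.    -1.   ]] [ 5.64471370e-02  2.58554323e-01  1.86611911e+00 -5.87634195e-07
  1.01690063e+00  1.61001862e+00]
white_tube 0.84 [0.49  0.067 0.103] [313. 238.]
white_tube 0.74 [ 0.288 -0.299  0.034] [592. 373.]
white_tube 0.66 [0.34  0.26  0.033] [159. 332.]
white_tube 0.62 [0.664 0.354 0.028] [21. 40.]
black_tube 0.86 [0.493 0.165 0.097] [208. 232.]
blue_tube 0.86 [0.494 0.26  0.095] [107. 228.]
bin 0.94 [0.515 0.151 0.115] [215. 213.]
```

View pics/w1.png

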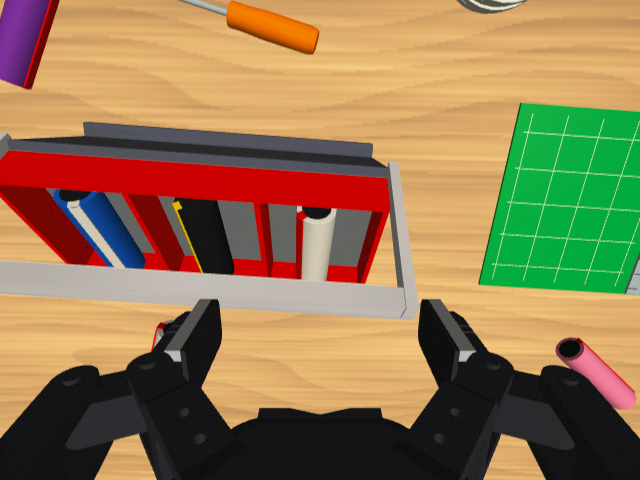

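```bash
cat > fit.py <<'E'
from h import *
from scipy.optimize import least_squares
def frame(v):
    B=R.from_euler("z",v[3]).as_matrix();a=np.radians(35)
    z=B@[np.cos(a),0,np.sin(a)];n=B@[-np.sin(a),0,np.cos(a)];y=B@[0,1,0];return np.r_[v[:3]],n,y,z
def pt(v,h,y,z):
    o,n,yy,zz=frame(v);return o+h*n+y*yy+z*zz
E
python3 - <<'E'
from fit import *
s,w=wrist();sd=get_image("side");sc=get_image("scene")
P=[(sd,(269.2,286.2),.035,-.16,-.075,0),(sd,(312.5,248.8),.035,-.16,.075,0),(w,(389,180),.035,-.16,.075,0),
(w,(403,289),.125,-.168,.009,1),(sd,(297,231),.118,-.168,0,1),(sc,(324,262),.035,-.16,.075,0),(sc,(462,267),.035,.16,.075,0)]
f=lambda v:np.concatenate([proj(p,pt(v,h,y,z+b*v[4]))-uv for p,uv,h,y,z,b in P])
r=least_squares(f,[.49,.155,.09,-.03,-.015],loss="soft_l1")
print(r.x.round(4));print(f(r.x).reshape(-1,2).round(1))
v=r.x;np.save("bin.npy",v)
print("tube c if centred",pt(v,.018,-.105,-.015).round(3),"bar",pt(v,.118,0,v[4]).round(3))
# white tube upper end in wrist image: end-face top edge & centre
for y in(-.115,-.105,-.095):
  print(y,[proj(w,pt(v,.018,y,z)).round(0) for z in(-.015,.045)])
im=w["image"].copy()
for h in(0,.035):
  for y in(-.16,-.0525,.0525,.16):
    for z in(-.075,.075):
      cv2.circle(im,tuple(int(t) for t in proj(w,pt(v,h,y,z))),3,(0,255,255) if h else (255,255,0),-1)
for y in(-.168,.168):
  for e in(-.009,.009): cv2.circle(im,tuple(int(t) for t in proj(w,pt(v,.125,y,v[4]+e))),3,(255,0,255),-1)
cv2.imwrite("pics/ov.png",im)
E
```

```text
[ 0.5127  0.169   0.0583 -0.0466  0.0567]
[[ 5.9 -0. ]
 [ 8.8 -2.1]
 [-2.   3. ]
 [ 4.2  0.4]
 [ 0.5  4.5]
 [ 1.2  4.1]
 [ 4.1  6.9]]
tube c if centred [0.485 0.065 0.064] bar [0.491 0.17  0.187]
-0.115 [array([325., 231.]), array([329., 191.])]
-0.105 [array([315., 231.]), array([318., 190.])]
-0.095 [array([305., 230.]), array([306., 189.])]
```

View pics/ov.png

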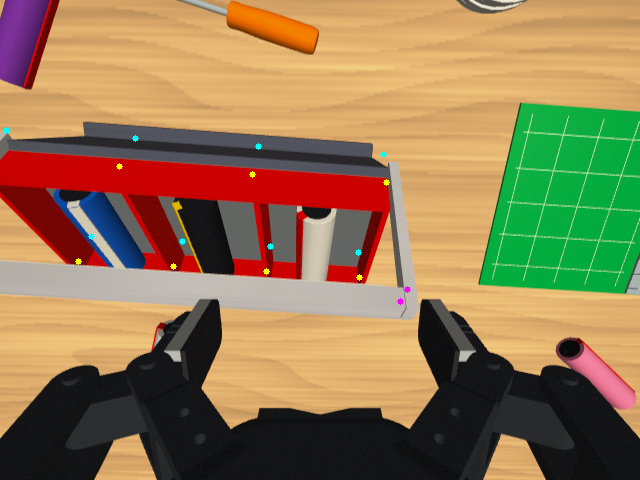

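The overlay is wrong: the red band is the back wall's outer face, so its lower edge in the wrist view, (389,207) to (20,187), is the wall top. I'll refit with that.

```bash
python3 - <<'E'
from fit import *
s,w=wrist();sd=get_image("side");sc=get_image("scene")
P=[(sd,(269.2,286.2),.035,-.16,-.075,0),(sd,(312.5,248.8),.035,-.16,.075,0),(w,(389,207),.035,-.16,.075,0),(w,(389,180),0,-.16,.075,0),(w,(265,204),.035,-.0525,.075,0),(w,(130,195),.035,.0525,.075,0),
(w,(405,289),.125,-.168,.009,1),(sd,(297,231),.118,-.168,0,1),(sc,(324,262),.035,-.16,.075,0),(sc,(462,267),.035,.16,.075,0)]
f=lambda v:np.concatenate([proj(p,pt(v,h,y,z+b*v[4]))-uv for p,uv,h,y,z,b in P])
r=least_squares(f,[.49,.155,.09,-.03,-.015],loss="soft_l1")
print(r.x.round(4));print(f(r.x).reshape(-1,2).round(1))
v=r.x;np.save("bin.npy",v)
print("tube c if centred",pt(v,.018,-.105,-.015).round(3),"bar",pt(v,.118,0,v[4]).round(3))
for y in(-.115,-.105,-.095):
  print(y,[proj(w,pt(v,.018,y,z)).round(0) for z in(-.015,.045)])
im=w["image"].copy()
for h in(0,.035):
  for y in(-.16,-.0525,.0525,.16):
    for z in(-.075,.075):
      cv2.circle(im,tuple(int(t) for t in proj(w,pt(v,h,y,z))),3,(0,255,255) if h else (255,255,0),-1)
for y in(-.168,.168):
  for e in(-.009,.009): cv2.circle(im,tuple(int(t) for t in proj(w,pt(v,.125,y,v[4]+e))),3,(255,0,255),-1)
for z in(-.015,.045): cv2.circle(im,tuple(int(t) for t in proj(w,pt(v,.036,-.105,z))),3,(0,200,0),-1)
cv2.imwrite("pics/ov2.png",im)
E
```

```text
[ 0.4896  0.165   0.0545 -0.0337  0.0885]
[[-1.4  4.9]
 [ 1.5  2.2]
 [-0.6  0.5]
 [-4.3 -1.8]
 [-6.3 -2.7]
 [ 0.7  0.1]
 [16.9  3.6]
 [ 3.3  0.1]
 [ 0.  -1.1]
 [ 0.1  0.2]]
tube c if centred [0.463 0.061 0.061] bar [0.494 0.165 0.202]
-0.115 [array([328., 250.]), array([332., 213.])]
-0.105 [array([319., 249.]), array([321., 212.])]
-0.095 [array([309., 249.]), array([310., 212.])]
```

View pics/ov2.png

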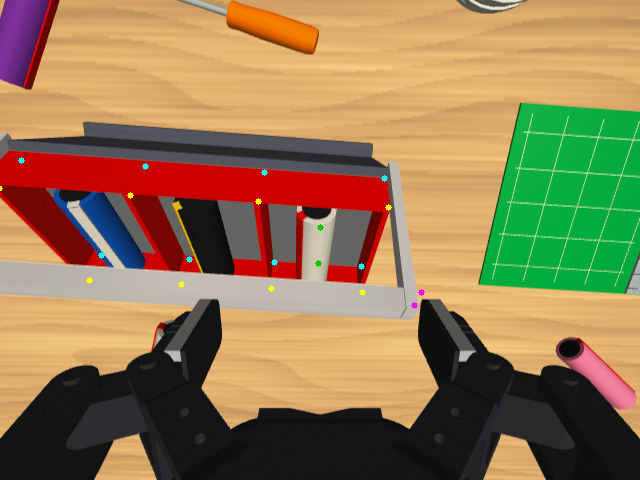

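```bash
python3 - <<'E'
from fit import *
s,w=wrist();sd=get_image("side");sc=get_image("scene")
v=np.load("bin.npy")
im=np.zeros((600,800,3),np.uint8)
im[:300,:480]=cv2.resize(sc["image"][210:310,310:470],(480,300));
im[300:,:400]=cv2.resize(sd["image"][165:265,215:348],(400,300))
im[:,480:]=0
a=cv2.resize(w["image"][140:330,340:440],(315,600));im[:,485:]=a
cv2.imwrite("pics/bar.png",im)
f=lambda P:np.concatenate([proj(p,P)-uv for p,uv in((w,(410,303)),(sd,(297,231)),(sc,(322,226)))])
r=least_squares(f,[.48,0,.19]);print(r.x.round(4),f(r.x).round(1))
o,n,y,z=frame(v);print("bin coords h,y,z",[(r.x-o)@k for k in(n,y,z)])
E
```

```text
[ 4.790e-01 -1.000e-04  2.011e-01] [ 0.3 -0.9 -1.1  0.8  0.9 -2.4]
bin coords h,y,z [np.float64(0.12304317427552497), np.float64(-0.16544133685269968), np.float64(0.07999994194700329)]
```

View pics/bar.png

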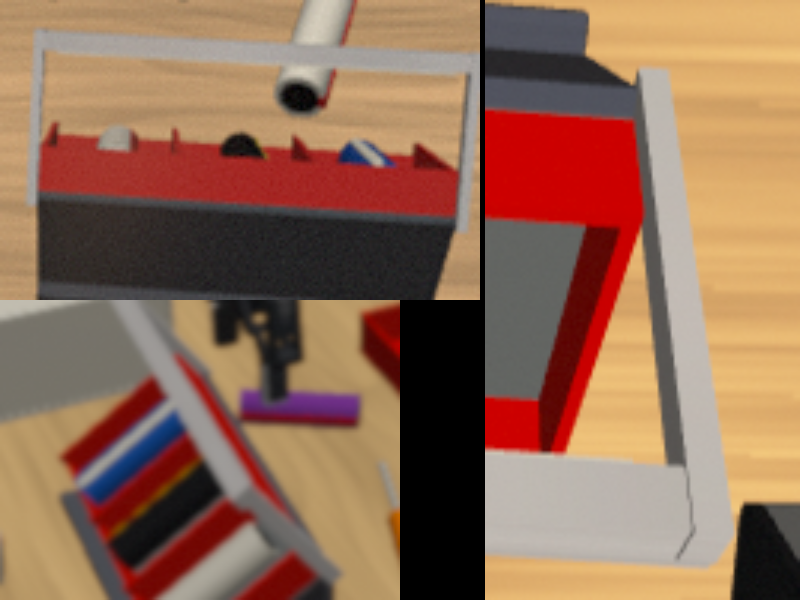

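The bar's near end is at about (0.479, 0, 0.201), so it hangs over the tube 15 to 20 mm upslope of its middle. A vertical gripper has to go in on the robot's side, near the tube's low end, with the camera facing the robot. I'll turn the wrist half round and look from close by.

```bash
python3 -m jog '[[[-1,0,0,0,-0.058],[-1,0,0,0,-0.058],[-1,0,0,0,-0.058],[-1,0,0,0,-0.058],[-1,0,0,0,-0.058],[-1,0,0,0,-0.058],[-1,0,0,0,-0.058],[-1,0,0,0,-0.058],[-1,0,0,0,-0.058],[-1,0,0,0,-0.058]]]' >/dev/null
python3 -m jog '[[[-1,0,0,0,-0.058],[-1,0,0,0,-0.058],[-1,0,0,0,-0.058],[-1,0,0,0,-0.058],[-1,0,0,0,-0.058],[-1,0,0,0,-0.058],[-1,0,0,0,-0.055],[-0.4,0.3,0,0.1,0],[-0.4,0.3,0,0.1,0],[-0.4,0.22,0,0.1,0]]]'
python3 - <<'E'
from fit import *
s,w=wrist();print(s["tool_pos"],R.from_rotvec(s["ee_rot"]).as_matrix().round(3)[:,0],s["joint_pos"].round(2),s["gripper_width"])
cv2.imwrite("pics/w2.png",w["image"])
for r in recognise(w,"white_tube")[:2]: print(round(r["conf"],2),np.round(towld(w,r["xyz"]),3),np.round(pix(w,r["xyz"])))
E
```

```text
time: 8.1
tool_pos: [0.4282, 0.0623, 0.4044]
ee_rot: [-0.058, -3.141, 0.0]
ft_force: [0.5, 0.1, -1.0]
gripper_width: 0.707
grasp_force: 0.0
[0.42820044 0.06225671 0.40442289] [-0.999  0.037  0.   ] [ 0.07  0.18  2.07  0.    0.9  -1.46] 0.70734610890116
0.87 [0.467 0.065 0.091] [323. 263.]
0.81 [0.293 0.242 0.044] [520.  47.]
```

View pics/w2.png

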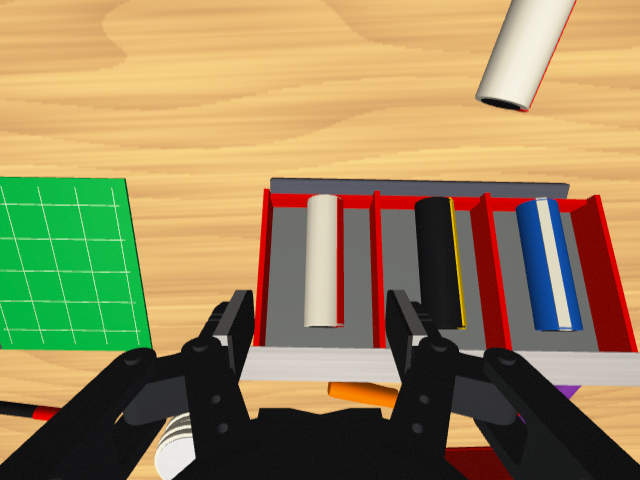

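Clear view: tube between columns 306 and 344 and rows 195 (low end) to 327, with the red line on the right, facing +y. The bar lies at rows 347 to 380.

```bash
python3 - <<'E'
from fit import *
s,w=wrist()
T=np.eye(4);T[:3,:3]=np.array([[1,.017,0],[.017,-1,0],[0,0,-1]]);T[:3,3]=[.51136,.05924,.4347]
w1={"intrinsics":w["intrinsics"],"view":np.linalg.inv(T@np.array(w["T_tool_cam"]))}
def cut(r1,r2):
    f=lambda q:[proj(w1,[q[0],.06,q[1]])[1]-r1,proj(w,[q[0],.06,q[1]])[1]-r2]
    return least_squares(f,[.48,.2]).x
print("bar mid",cut(298,363),"bar edges far/near",cut(284,380),cut(311,347))
# refit bin with both wrist views
P=[(w1,(389,207),.035,-.16,.075),(w1,(389,180),0,-.16,.075),(w1,(130,194),.035,.0525,.075),(w1,(265,203),.035,-.0525,.075),
(w,(265,190),.035,-.16,-.075),(w,(600,196),.035,.16,-.075),(w,(376,192),.035,-.0525,-.075),(w,(487,195),.035,.0525,-.075)]
f=lambda v:np.concatenate([proj(p,pt(v,h,y,z))-uv for p,uv,h,y,z in P])
r=least_squares(f,np.load("bin.npy")[:4],loss="soft_l1");v=r.x
print(v.round(4),f(v).reshape(-1,2).round(1).tolist());np.save("bin.npy",v)
o,n,y,z=frame(v)
# tube: rim points of low end / upper end top, columns centre
g=lambda q:np.concatenate([proj(w,pt(v,.036,q[0],q[1]))-[324.5,195],proj(w,pt(v,.036,q[2],q[3]))-[324,327]])
q=least_squares(g,[-.105,-.07,-.105,.05]).x;print("low y,z / up y,z",q.round(4))
print("axis low",pt(v,.018,q[0],q[1]).round(4),"up",pt(v,.018,q[2],q[3]).round(4))
E
```

```text
bar mid [0.48211293 0.20392339] bar edges far/near [0.49296078 0.205505  ] [0.47183687 0.20279236]
[ 0.4943  0.164   0.0684 -0.0605] [[1.8, 3.6], [-1.6, -0.3], [-10.6, -3.7], [-10.2, -2.6], [-4.3, -1.3], [-0.2, 0.4], [-0.9, -0.7], [-0.6, -1.2]]
low y,z / up y,z [-0.1001 -0.0696 -0.0988  0.0493]
axis low [0.421  0.0681 0.0432] up [0.5183 0.0635 0.1114]
```

```bash
python3 -m jog '[[[-0.4,0.4,0,0,0],[-0.4,0.4,0,0,0],[-0.4,0.4,0,0,0],[-0.4,0.2,0,0,0],[-0.4,0.2,0,0,0],[-0.4,0.2,0,0,0],[-0.4,0,0,0,0],[-0.4,0,0,0,0],[-0.4,0,0,0,0],[-0.4,0,0,0,0]]]'
python3 - <<'E'
from fit import *
s=read_state();print(s["joint_pos"].round(3),R.from_rotvec(s["ee_rot"]).as_matrix().round(3)[:,2])
E
```

```text
time: 9.5
tool_pos: [0.2499, 0.0689, 0.4047]
ee_rot: [-0.058, -3.141, 0.0]
ft_force: [0.1, -0.1, -0.0]
gripper_width: 0.698
grasp_force: 0.0
[ 0.152 -0.109  2.369 -0.     0.882 -1.382] [-0. -0. -1.]
```

```bash
python3 -m jog '[[[-0.4,-0.55,0,-0.2,0],[-0.4,-0.6,0,-0.1,0],[-0.4,-0.62,0,0,0],[-0.4,-0.62,0,0,0],[-0.4,-0.62,0,0,0],[-0.4,-0.62,0,0,0],[-0.4,-0.62,0,0,0],[-0.4,-0.62,0,0,0],[-0.4,-0.62,0,0,0],[-0.4,-0.62,0,0,0]]]'
python3 -m jog '[[[-0.4,-0.62,0,0,0],[-0.4,-0.62,0,0,0],[-0.4,-0.62,0,0,0],[-0.4,-0.62,0,0,0],[-0.4,-0.62,0,0,0],[-0.4,-0.62,0,0,0],[-0.4,-0.62,0,0,0],[-0.4,0,0,0,0],[-0.4,0,0,0,0],[-0.4,0,0,0,0]]]'
python3 - <<'E'
from fit import *
s=read_state();print(s["joint_pos"].round(3),R.from_rotvec(s["ee_rot"]).as_matrix().round(3)[:,2])
E
```

```text
time: 10.75
tool_pos: [0.8606, 0.0462, 0.4339]
ee_rot: [-0.058, -3.141, 0.0]
ft_force: [1.7, 0.3, 0.9]
gripper_width: 0.7
grasp_force: 0.0
time: 12.0
tool_pos: [1.0296, 0.0264, 0.3998]
ee_rot: [0.054, 2.958, 0.014]
ft_force: [-1.0, 0.4, -0.1]
gripper_width: 0.702
grasp_force: 0.0
[-0.005  1.167  0.236  0.007  1.556 -1.539] [ 0.182  0.006 -0.983]
```

It tilts at the edge of its reach, 10.5° forward so far, which is the direction I need. I'll push on for more.

```bash
python3 -m jog '[[[-0.4,-0.62,0,0,0],[-0.4,-0.62,0,0,0],[-0.4,-0.62,0,0,0],[-0.4,-0.62,0,0,0],[-0.4,-0.62,0,0,0],[-0.4,-0.62,0,0,0],[-0.4,-0.62,0,0,0],[-0.4,-0.62,0,0,0],[-0.4,-0.62,0,0,0],[-0.4,-0.62,0,0,0]]]'
python3 - <<'E'
from fit import *
s=read_state();print(s["joint_pos"].round(3),R.from_rotvec(s["ee_rot"]).as_matrix().round(3).tolist())
E
```

```text
time: 13.25
tool_pos: [1.0972, -0.0022, 0.4774]
ee_rot: [0.048, 2.514, 0.028]
ft_force: [0.0, 0.0, -0.4]
gripper_width: 0.702
grasp_force: 0.0
[-0.035  1.123  0.236  0.032  1.156 -1.571] [[-0.809, 0.028, 0.587], [0.041, 0.999, 0.009], [-0.587, 0.031, -0.809]]
```

The tilt is now 36°, square to the slope. Next I work out the shifts in tool axes.

```bash
cat > go.py <<'E'
import sys
from fit import *
v=np.load("bin.npy");v[:3]=[.4943,.1645,.067];v[3]=-.0445
def shifts(targets):
    s=read_state();p=s["tool_pos"];M=R.from_rotvec(s["ee_rot"]).as_matrix();print("tcp",p.round(4),"zt",M[:,2].round(3),"yaw y",M[:,1].round(3))
    for t in targets:
        print("to",np.round(t,4),"tool mm",(M.T@(t-p)*1000).round(1));p=t
E
python3 - <<'E'
from go import *
M=R.from_rotvec(read_state()["ee_rot"]).as_matrix();zt=M[:,2]
c=np.array([.469,.0660,.0755])  # tube centre
n=frame(v)[1]
print("n",n,"tube c in bin",[(c-v[:3])@k for k in frame(v)[1:]])
g=c+n*.006
shifts([g-zt*(.155+.21),g-zt*(.155+.08),g-zt*.155])
E
```

```text
n [-0.57300862  0.02551573  0.81915204] tube c in bin [np.float64(0.018946611174602185), np.float64(-0.09952796723985474), np.float64(-0.012239267220746666)]
tcp [ 1.0972 -0.0022  0.4774] zt [ 0.587  0.009 -0.809] yaw y [0.028 0.999 0.031]
to [0.2512 0.063  0.3758] tool mm [ 746.6   38.1 -414.1]
to [0.3275 0.0641 0.2706] tool mm [  0.   0. 130.]
to [0.3745 0.0648 0.2059] tool mm [-0. -0. 80.]
```

```bash
python3 -m jog '[[[-0.2,0.53,0.027,-0.3,0],[-0.2,0.53,0.027,-0.3,0],[-0.2,0.53,0.027,-0.3,0],[-0.2,0.53,0.027,-0.3,0],[-0.2,0.53,0.027,-0.3,0],[-0.2,0.53,0.027,-0.3,0],[-0.2,0.53,0.027,-0.3,0],[-0.2,0.53,0.027,-0.3,0],[-0.2,0.53,0.027,-0.3,0],[-0.2,0.53,0.027,-0.3,0]]]'
python3 - <<'E'
from go import *
M=R.from_rotvec(read_state()["ee_rot"]).as_matrix();zt=M[:,2];n=frame(v)[1]
g=np.array([.469,.0660,.0755])+n*.006
shifts([g-zt*(.155+.21)])
E
```

```text
time: 14.5
tool_pos: [0.5783, 0.0381, 0.4229]
ee_rot: [0.048, 2.513, 0.029]
ft_force: [-0.0, 0.1, 0.1]
gripper_width: 0.601
grasp_force: 0.0
tcp [0.5783 0.0381 0.4229] zt [ 0.587  0.009 -0.809] yaw y [0.028 0.999 0.032]
to [0.2512 0.0627 0.3758] tool mm [ 293.2   14.  -153.8]
```

```bash
python3 -m jog '[[[-0.2,0.49,0.023,-0.256,0],[-0.2,0.49,0.023,-0.256,0],[-0.2,0.49,0.023,-0.256,0],[-0.2,0.49,0.023,-0.256,0],[-0.2,0.49,0.023,-0.256,0],[-0.2,0.49,0.023,-0.256,0],[-0.2,0,0,0.3,0],[-0.2,0,0,0.3,0],[-0.2,0,0,0,0],[-0.2,0,0,0,0]]]'
python3 - <<'E'
from go import *
s,w=wrist();cv2.imwrite("pics/w3.png",w["image"])
M=R.from_rotvec(s["ee_rot"]).as_matrix();zt=M[:,2];n=frame(v)[1]
g=np.array([.469,.0660,.0755])+n*.006
shifts([g-zt*(.155+.08),g-zt*.155]);print(s["joint_pos"].round(2))
for r in recognise(w,"white_tube")[:2]: print(round(r["conf"],2),np.round(towld(w,r["xyz"]),3),np.round(pix(w,r["xyz"])))
print("pred ends",[proj(w,np.array([.469,.066,.0755])+n*.018+k*.06*frame(v)[3]).round() for k in(-1,1)],"grasp",proj(w,g).round())
E
```

```text
time: 15.75
tool_pos: [0.3096, 0.062, 0.3688]
ee_rot: [0.054, 2.532, 0.014]
ft_force: [-0.4, -0.2, 0.7]
gripper_width: 0.597
grasp_force: 0.0
tcp [0.3095 0.062  0.3688] zt [ 0.573 -0.002 -0.82 ] yaw y [0.035 0.999 0.023]
to [0.331  0.0666 0.2731] tool mm [37.3  3.1 90.8]
to [0.3768 0.0664 0.2075] tool mm [ 0.  0. 80.]
[ 0.16 -0.04  2.57 -1.47  0.09  0.07]
0.61 [0.458 0.066 0.086] [322. 173.]
0.49 [0.725 0.325 0.036] [496. 274.]
pred ends [array([322.,  98.]), array([323., 246.])] grasp [322. 175.]
```

View pics/w3.png

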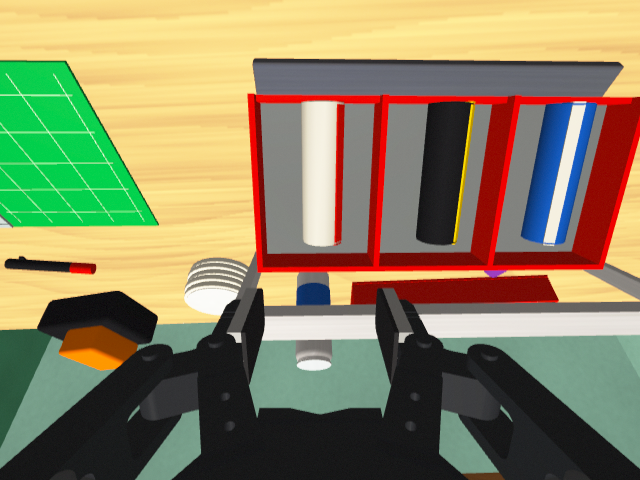

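The picture matches the prediction: tube at columns 302 to 343, rows 100 to 246, with the ends predicted at rows 98 and 246. But joint 5 sits at its limit, so I check which tilt can be reached lower down.

```bash
cat > kin.py <<'E'
from go import *
D=[(.4808,1.5969,np.pi,np.hypot(.24807,.60058),.40407),(.25855,1.8661,np.pi,np.hypot(.51136,.05924),.4347),(.18,2.07,np.pi,.4327,.4044),(-.109,2.369,np.pi,.2592,.4047),(1.123,.236,1.123+.236+1.156,1.0972,.4774),(1.167,.236,1.167+.236+1.556,1.03,.3998)]
def fk(k,a,b,t): return np.array([k[0]+k[2]*np.sin(a)+k[3]*np.sin(a+b)+k[4]*np.sin(t),k[1]+k[2]*np.cos(a)+k[3]*np.cos(a+b)+k[4]*np.cos(t)])
K=least_squares(lambda k:np.concatenate([fk(k,a,b,t)-[r,z] for a,b,t,r,z in D]),[0,.4,.45,.4,.1]);k=K.x
def ik(r,z,t):
    q=least_squares(lambda q:fk(k,q[0],q[1],t)-[r,z],[0,2.2]);return q.x,abs(q.fun).max()
E
python3 - <<'E'
from kin import *
print(k.round(4),np.abs(K.fun).max())
c=np.array([.469,.0755])
for tilt in(0,10,15,20,25,30,35):
    a=np.radians(tilt);zt=np.array([np.sin(a),-np.cos(a)])
    for st in(0,.1,.17):
        p=c+[-.0034,.0049]-zt*(.155+st);r=np.hypot(p[0],.066)
        q,e=ik(r,p[1],np.pi-a);print(tilt,st,p.round(3),q.round(2),"j5",round(np.pi-a-q.sum(),2),round(e,4))
E
```

```text
[-0.0251  0.2916  0.6179  0.4499  0.2154] 0.00431196678194512
0 0 [0.466 0.235] [0.46 2.17] j5 0.51 0.0
0 0.1 [0.466 0.335] [0.31 2.08] j5 0.75 0.0
0 0.17 [0.466 0.405] [0.22 2.  ] j5 0.92 0.0
10 0 [0.439 0.233] [0.42 2.31] j5 0.24 0.0
10 0.1 [0.421 0.332] [0.22 2.25] j5 0.5 0.0
10 0.17 [0.409 0.4  ] [0.1  2.18] j5 0.68 0.0
15 0 [0.425 0.23 ] [0.4  2.38] j5 0.09 0.0
15 0.1 [0.4   0.327] [0.18 2.34] j5 0.36 0.0
15 0.17 [0.381 0.394] [0.04 2.28] j5 0.56 0.0
20 0 [0.413 0.226] [0.4  2.45] j5 -0.06 0.0
20 0.1 [0.378 0.32 ] [0.15 2.42] j5 0.22 0.0
20 0.17 [0.354 0.386] [-0.    2.37] j5 0.43 0.0
25 0 [0.4   0.221] [0.42 2.52] j5 -0.23 0.0
25 0.1 [0.358 0.312] [0.14 2.51] j5 0.05 0.0
25 0.17 [0.328 0.375] [-0.04  2.47] j5 0.28 0.0
30 0 [0.388 0.215] [0.45 2.6 ] j5 -0.43 0.0
30 0.1 [0.338 0.301] [0.14 2.6 ] j5 -0.13 0.0
30 0.17 [0.303 0.362] [-0.07  2.57] j5 0.12 0.0
35 0 [0.377 0.207] [0.5  2.67] j5 -0.64 0.0
35 0.1 [0.319 0.289] [0.18 2.7 ] j5 -0.34 0.0
35 0.17 [0.279 0.347] [-0.07  2.67] j5 -0.07 0.0
```

```bash
python3 - <<'E'
from kin import *
a=np.radians(35);zs=np.array([np.cos(a),np.sin(a)]);n=np.array([-np.sin(a),np.cos(a)])
bar=np.array([.482,.204]);C=[bar+i*.007*n+j*.009*zs for i in(-1,1) for j in(-1,1)]
c=np.array([.469,.0755])
for tilt in(8,11,14,18,22):
  t=np.radians(tilt);zt=np.array([np.sin(t),-np.cos(t)]);xt=np.array([np.cos(t),np.sin(t)])
  for dz in(0,-.01,-.02,-.03):
    g=c+dz*zs+.006*n; p=g-.155*zt;q,e=ik(np.hypot(p[0],.066),p[1],np.pi-t)
    m=min(((k-g)@xt for k in C)); al=[-(k-g)@zt for k in C]
    print(tilt,dz,"tcp",p.round(3),"j5",round(np.pi-t-q.sum(),2),"j3",q[1].round(2),"barclear",round(m*1e3,1),"behind",np.round([min(al),max(al)],3))
E
```

```text
8 0 tcp [0.444 0.234] j5 0.3 j3 2.28 barclear 22.3 behind [0.11 0.13]
8 -0.01 tcp [0.436 0.228] j5 0.27 j3 2.3 barclear 31.2 behind [0.114 0.135]
8 -0.02 tcp [0.428 0.222] j5 0.25 j3 2.32 barclear 40.1 behind [0.119 0.139]
8 -0.03 tcp [0.419 0.217] j5 0.22 j3 2.35 barclear 49.0 behind [0.123 0.144]
11 0 tcp [0.436 0.233] j5 0.21 j3 2.32 barclear 28.7 behind [0.108 0.128]
11 -0.01 tcp [0.428 0.227] j5 0.19 j3 2.35 barclear 37.8 behind [0.112 0.132]
11 -0.02 tcp [0.42  0.221] j5 0.16 j3 2.37 barclear 46.9 behind [0.116 0.136]
11 -0.03 tcp [0.411 0.215] j5 0.13 j3 2.39 barclear 56.1 behind [0.12 0.14]
14 0 tcp [0.428 0.231] j5 0.12 j3 2.37 barclear 34.9 behind [0.106 0.126]
14 -0.01 tcp [0.42  0.225] j5 0.1 j3 2.39 barclear 44.3 behind [0.11  0.129]
14 -0.02 tcp [0.412 0.219] j5 0.07 j3 2.41 barclear 53.6 behind [0.113 0.133]
14 -0.03 tcp [0.403 0.214] j5 0.04 j3 2.43 barclear 62.9 behind [0.117 0.136]
18 0 tcp [0.418 0.228] j5 0.0 j3 2.42 barclear 43.2 behind [0.103 0.122]
18 -0.01 tcp [0.409 0.222] j5 -0.03 j3 2.45 barclear 52.7 behind [0.106 0.125]
18 -0.02 tcp [0.401 0.216] j5 -0.06 j3 2.47 barclear 62.3 behind [0.109 0.128]
18 -0.03 tcp [0.393 0.211] j5 -0.09 j3 2.49 barclear 71.9 behind [0.112 0.131]
22 0 tcp [0.407 0.224] j5 -0.13 j3 2.48 barclear 51.2 behind [0.1   0.117]
22 -0.01 tcp [0.399 0.218] j5 -0.16 j3 2.5 barclear 60.9 behind [0.102 0.12 ]
22 -0.02 tcp [0.391 0.213] j5 -0.19 j3 2.52 barclear 70.7 behind [0.104 0.122]
22 -0.03 tcp [0.383 0.207] j5 -0.23 j3 2.55 barclear 80.4 behind [0.106 0.124]
```

```bash
python3 -m jog '[[[-0.2,-0.07,0.01,0.18,0],[-0.2,0,0,0.18,0],[-0.2,0,0,0.18,0],[-0.2,0.1,0,0.15,0],[-0.2,0.1,0,0.15,0],[-0.2,0,0,0,0],[-0.2,0,0,0,0],[-0.2,0,0,0,0],[-0.2,0,0,0,0],[-0.2,0,0,0,0]]]'
cat > st.py <<'E'
from kin import *
def st():
    s=read_state();M=R.from_rotvec(s["ee_rot"]).as_matrix();zt=M[:,2];p=s["tool_pos"]
    o,n,y,z=frame(v);c=np.array([.469,.066,.0755]);t=p+.173*zt-c;gp=p+.155*zt-c
    print("M",M.round(3).tolist(),"tilt",np.degrees(np.arctan2(zt[0],-zt[2])).round(1),"q",s["joint_pos"].round(2))
    print("tcp",p.round(4),"tip rel tube c: n,y,z mm",[round(float(t@k)*1e3,1) for k in(n,y,z)],"grasp pt",[round(float(gp@k)*1e3,1) for k in(n,y,z)])
    zs=z;bar=np.array([.482,p[1],.204]);C=[bar+i*.007*n+j*.009*zs-p for i in(-1,1) for j in(-1,1)]
    print("bar (fwd, ahead of flange):",[(round(float(-k@M[:,0])*1e3),round(float(k@zt)*1e3)) for k in C])
    return s,M
E
python3 -c "
from st import *;st()"
```

```text
time: 17.1
tool_pos: [0.3553, 0.0697, 0.3454]
ee_rot: [0.058, 2.59, 0.0]
ft_force: [-0.1, 0.1, 0.1]
gripper_width: 0.598
grasp_force: 0.0
M [[-0.851, 0.042, 0.523], [0.042, 0.999, -0.012], [-0.523, 0.012, -0.852]] tilt 31.6 q [ 0.16  0.1   2.5  -1.56  0.1   0.17]
tcp [0.3553 0.0697 0.3454] tip rel tube c: n,y,z mm [113.7, 0.6, 51.2] grasp pt [131.6, 0.4, 52.3]
bar (fwd, ahead of flange): [(25, 194), (43, 193), (25, 180), (42, 179)]
```

```bash
python3 -m jog '[[[-0.2,0.4,0,0,0],[-0.2,0.4,0,0,0],[-0.2,0.4,0,0,0],[-0.2,0.4,0,0,0],[-0.2,0.4,0,0,0],[-0.2,0.4,0,0,0],[-0.2,0,0,0,0],[-0.2,0,0,0,0],[-0.2,0,0,0,0],[-0.2,0,0,0,0]]]'
python3 -c "
from st import *;st()"
```

```text
time: 18.35
tool_pos: [0.2233, 0.1306, 0.3037]
ee_rot: [0.077, 2.68, -0.052]
ft_force: [0.0, 0.6, 0.6]
gripper_width: 0.597
grasp_force: 0.0
M [[-0.894, 0.063, 0.443], [0.046, 0.998, -0.05], [-0.445, -0.024, -0.895]] tilt 26.3 q [ 0.65  0.12  2.67 -1.56  0.31  0.64]
tcp [0.2233 0.1306 0.3037] tip rel tube c: n,y,z mm [158.4, 48.5, -98.4] grasp pt [176.2, 49.0, -95.7]
bar (fwd, ahead of flange): [(179, 212), (197, 209), (177, 198), (195, 196)]
```

```bash
python3 -m jog '[[[-0.2,-0.53,-0.14,-0.06,0],[-0.2,-0.53,-0.14,-0.06,0],[-0.2,-0.53,-0.14,-0.06,0],[-0.2,-0.53,-0.14,-0.06,0],[-0.2,0,0,0,0],[-0.2,0,0,0,0],[-0.2,0.45,-0.03,-0.22,0],[-0.2,0.45,-0.03,-0.22,0],[-0.2,0.45,-0.03,-0.22,0],[-0.2,0,0,0,0]]]'
python3 -c "
from st import *;st()"
```

```text
time: 19.6
tool_pos: [0.1666, 0.1045, 0.3561]
ee_rot: [0.08, 2.688, -0.085]
ft_force: [0.3, 2.0, 0.2]
gripper_width: 0.604
grasp_force: 0.0
M [[-0.898, 0.07, 0.434], [0.043, 0.996, -0.073], [-0.437, -0.047, -0.898]] tilt 25.8 q [ 0.76 -0.18  2.66 -0.8   0.52 -0.08]
tcp [0.1666 0.1045 0.3561] tip rel tube c: n,y,z mm [233.5, 15.9, -115.2] grasp pt [251.2, 16.8, -112.3]
bar (fwd, ahead of flange): [(209, 282), (227, 279), (207, 268), (225, 265)]
```

```bash
python3 -m jog '[[[-0.2,-0.34,-0.155,0.09,0],[-0.2,-0.34,-0.155,0.09,0],[-0.2,-0.34,-0.155,0.09,0],[-0.2,-0.34,-0.155,0.09,0],[-0.2,-0.34,-0.155,0.09,0],[-0.2,-0.34,-0.155,0.09,0],[-0.2,0,0,0,0],[-0.2,0,0,0,0],[-0.2,0,0,0,0],[-0.2,0,0,0,0]]]'
python3 -c "
from st import *;st()"
```

```text
time: 20.85
tool_pos: [0.3527, 0.0088, 0.3968]
ee_rot: [0.087, 2.693, -0.084]
ft_force: [0.4, -0.3, -0.2]
gripper_width: 0.598
grasp_force: 0.0
M [[-0.9, 0.075, 0.429], [0.048, 0.996, -0.073], [-0.432, -0.045, -0.901]] tilt 25.5 q [-0.03 -0.04  2.4  -0.19  0.34 -1.37]
tcp [0.3527 0.0088 0.3968] tip rel tube c: n,y,z mm [157.9, -71.6, 63.0] grasp pt [175.6, -70.7, 65.9]
bar (fwd, ahead of flange): [(25, 237), (43, 234), (23, 224), (41, 221)]
```

```bash
python3 -m jog '[[[-0.2,0.3,0,0.15,0],[-0.2,0.3,0,0.15,0],[-0.2,0.25,0,0.25,0],[-0.2,0.25,0,0.25,0],[-0.2,0.25,0,0.25,0],[-0.2,0.2,0,0.25,0],[-0.2,0,0,0,0],[-0.2,0,0,0,0],[-0.2,0,0,0,0],[-0.2,0,0,0,0]]]'
python3 -c "
from st import *;st()"
```

```text
time: 22.1
tool_pos: [0.3018, 0.0056, 0.3137]
ee_rot: [0.131, 2.712, -0.127]
ft_force: [-0.2, 0.7, -0.2]
gripper_width: 0.602
grasp_force: 0.0
M [[-0.907, 0.111, 0.406], [0.072, 0.991, -0.109], [-0.414, -0.069, -0.907]] tilt 24.1 q [-0.01  0.11  2.6  -1.47  0.1  -0.04]
tcp [0.3018 0.0056 0.3137] tip rel tube c: n,y,z mm [120.0, -83.5, -29.9] grasp pt [137.6, -81.8, -26.6]
bar (fwd, ahead of flange): [(110, 181), (128, 178), (108, 167), (126, 164)]
```

Going past the wrist singularity on the -y side should flip joint 4 the free way (up to 4.7), and that branch allows this tilt lower down.

```bash
python3 -m jog '[[[-0.2,-0.19,-0.42,-0.07,0],[-0.2,-0.19,-0.42,-0.07,0],[-0.2,-0.19,-0.42,-0.07,0],[-0.2,-0.19,-0.42,-0.07,0],[-0.2,-0.19,-0.42,-0.07,0],[-0.2,0,0,0,0],[-0.2,0.12,0.02,0.27,0],[-0.2,0.12,0.02,0.27,0],[-0.2,0.12,0.02,0.27,0],[-0.2,0.12,0.02,0.27,0]]]'
python3 -c "
from st import *;st()"
```

```text
time: 23.35
tool_pos: [0.3175, -0.0599, 0.3015]
ee_rot: [0.165, 2.761, -0.223]
ft_force: [0.3, -0.1, 0.2]
gripper_width: 0.599
grasp_force: 0.0
M [[-0.927, 0.143, 0.348], [0.086, 0.981, -0.176], [-0.366, -0.133, -0.921]] tilt 20.7 q [-0.22  0.17  2.56 -1.41  0.1  -0.29]
tcp [ 0.3175 -0.0599  0.3015] tip rel tube c: n,y,z mm [103.0, -160.2, -30.8] grasp pt [120.2, -157.4, -26.5]
bar (fwd, ahead of flange): [(110, 156), (127, 152), (106, 142), (124, 138)]
```

```bash
python3 -m jog '[[[-0.1,-0.02,0.24,0,0],[-0.1,-0.02,0.24,0,0],[-0.1,-0.02,0.24,0,0],[-0.1,0,0.24,0.05,0],[-0.1,0,0.24,0.1,0],[-0.1,0,0.24,0.1,0],[-0.1,0,0.2,0.1,0],[-0.1,0,0,0.1,0],[-0.1,0,0,0,0],[-0.1,0,0,0,0]]]'
python3 -c "
from st import *;st()"
```

```text
time: 24.6
tool_pos: [0.3656, 0.0944, 0.2483]
ee_rot: [0.168, 2.77, -0.23]
ft_force: [0.1, -1.0, 0.0]
gripper_width: 0.548
grasp_force: 0.0
M [[-0.93, 0.145, 0.338], [0.087, 0.98, -0.18], [-0.358, -0.138, -0.924]] tilt 20.1 q [ 0.32  0.4   2.46 -1.56  0.28  0.39]
tcp [0.3656 0.0944 0.2483] tip rel tube c: n,y,z mm [36.3, -4.8, -29.1] grasp pt [53.5, -1.8, -24.7]
bar (fwd, ahead of flange): [(85, 89), (103, 85), (82, 76), (99, 71)]
```

```bash
python3 -m jog '[[[-0.1,-0.05,0.03,0.07,0],[-0.1,-0.05,0.03,0.07,0],[-0.1,-0.03,0.02,0.09,0],[-0.1,-0.03,0.01,0.09,0],[-0.1,-0.03,0.01,0.09,0],[-0.1,0,0,0,0],[-0.1,0,0,0,0],[-0.1,0,0,0,0],[-0.1,0,0,0,0],[-0.1,0,0,0,0]]]'
python3 -c "
from st import *;st()"
```

```text
time: 25.85
tool_pos: [0.4043, 0.1001, 0.2253]
ee_rot: [0.17, 2.783, -0.238]
ft_force: [0.5, 0.6, -0.1]
gripper_width: 0.548
grasp_force: 0.0
M [[-0.934, 0.146, 0.325], [0.089, 0.979, -0.185], [-0.345, -0.144, -0.927]] tilt 19.3 q [ 0.3   0.48  2.39 -1.56  0.28  0.37]
tcp [0.4043 0.1001 0.2253] tip rel tube c: n,y,z mm [-3.8, 1.8, -13.1] grasp pt [13.3, 4.9, -8.4]
bar (fwd, ahead of flange): [(58, 54), (76, 49), (55, 41), (72, 36)]
```

```bash
python3 -m jog '[[[-0.1,0.02,-0.02,0.04,0],[-0.1,0.02,-0.01,0.03,0],[-0.1,0,0,0,0],[1,0,0,0,0],[1,0,0,0,0],[1,0,0,0,0],[1,0,0,0,0],[1,0,0,0,0],[1,0,0,0,0],[1,0,0,0,0]]]' 45
python3 -c "
from st import *;s,M=st();s,w=wrist();cv2.imwrite('pics/w4.png',w['image'])"
```

```text
time: 27.1
tool_pos: [0.4051, 0.0983, 0.2224]
ee_rot: [0.172, 2.789, -0.242]
ft_force: [-2.5, 0.9, 6.2]
gripper_width: 0.405
grasp_force: 44.1
M [[-0.936, 0.147, 0.319], [0.09, 0.978, -0.187], [-0.339, -0.146, -0.929]] tilt 18.9 q [ 0.29  0.49  2.39 -1.56  0.27  0.37]
tcp [0.4051 0.0983 0.2224] tip rel tube c: n,y,z mm [-6.3, -0.4, -15.2] grasp pt [10.7, 2.7, -10.4]
bar (fwd, ahead of flange): [(59, 51), (76, 46), (55, 37), (73, 33)]
```

```bash
python3 -m jog '[[[1,0.05,-0.02,-0.1,0],[1,0.11,-0.045,-0.22,0],[1,0.11,-0.045,-0.22,0],[1,0.11,-0.045,-0.22,0],[1,0.08,-0.03,-0.15,0],[1,-0.1,-0.05,-0.35,0],[1,-0.1,-0.05,-0.35,0],[1,0,0,0,0],[1,0,0,0,0],[1,0,0,0,0]]]'
python3 -c "
from st import *;s,M=st()"
```

```text
time: 28.4
tool_pos: [0.3254, 0.1025, 0.3645]
ee_rot: [0.172, 2.79, -0.245]
ft_force: [0.3, 0.2, -1.1]
gripper_width: 0.402
grasp_force: 45.2
M [[-0.937, 0.147, 0.317], [0.09, 0.978, -0.189], [-0.338, -0.148, -0.929]] tilt 18.9 q [ 0.39  0.07  2.39 -0.61  0.54 -0.55]
tcp [0.3254 0.1025 0.3645] tip rel tube c: n,y,z mm [155.9, -0.1, 0.9] grasp pt [173.0, 3.0, 5.7]
bar (fwd, ahead of flange): [(86, 208), (103, 203), (82, 195), (99, 190)]
```

```bash
python3 -m jog '[[[1,-0.05,-0.54,0.1,0],[1,-0.05,-0.54,0.1,0],[1,-0.05,-0.54,0.1,0],[1,-0.22,-0.29,0.4,0],[1,-0.22,-0.29,0.4,0],[1,-0.22,-0.29,0.4,0],[1,-0.22,-0.29,0.4,0],[1,0,0,0,-0.03],[1,0,0,0,0],[1,0,0,0,0]]]'
cat > m.py <<'E'
from h import *
th=np.radians(-2.9);mc=np.array([.5017,-.265]);mx=np.array([np.cos(th),np.sin(th)]);my=np.array([-np.sin(th),np.cos(th)])
def ms():
    s=read_state();M=R.from_rotvec(s["ee_rot"]).as_matrix();p=s["tool_pos"];g=p+.155*M[:,2];tip=p+.173*M[:,2]
    print("M",M.round(3).tolist(),"q",s["joint_pos"].round(2))
    print("gp",g.round(4),"on mat",[round(float((g[:2]-mc)@k)*1e3) for k in(mx,my)],"tip z",tip[2].round(4))
    for nme,d in(("+x",[1,0,0]),("+y",[0,1,0]),("-z",[0,0,-1])): print(nme,"10mm tool:",(M.T@np.array(d)*.1).round(3))
    return s,M
E
python3 -c "
from m import *;ms()"
```

```text
time: 29.65
tool_pos: [0.4437, -0.1857, 0.2644]
ee_rot: [0.043, 2.807, -0.26]
ft_force: [-0.2, 0.6, -0.5]
gripper_width: 0.397
grasp_force: 45.7
M [[-0.948, 0.059, 0.313], [0.0, 0.983, -0.184], [-0.318, -0.174, -0.932]] q [-0.45  0.42  2.27 -0.35  0.09 -1.65]
gp [ 0.4922 -0.2142  0.12  ] on mat [-12, 50] tip z 0.1032
+x 10mm tool: [-0.095  0.006  0.031]
+y 10mm tool: [ 0.     0.098 -0.018]
-z 10mm tool: [0.032 0.017 0.093]
```

```bash
python3 -m jog '[[[1,0.04,-0.06,0.21,0],[1,0.04,-0.06,0.21,0],[1,0.04,-0.06,0.21,0],[1,0.016,0.008,0.05,0],[1,0.016,0.008,0.05,0],[1,0.016,0.008,0.05,0],[1,0,0,0,0],[1,0,0,0,0],[1,0,0,0,0],[1,0,0,0,0]]]' 25
python3 -c "
from m import *;s,M=ms()"
```

```text
time: 30.9
tool_pos: [0.4721, -0.2199, 0.2181]
ee_rot: [0.045, 2.857, -0.25]
ft_force: [0.1, 0.5, -1.2]
gripper_width: 0.4
grasp_force: 45.7
M [[-0.962, 0.054, 0.266], [0.007, 0.985, -0.174], [-0.272, -0.166, -0.948]] q [-0.48  0.55  2.19 -0.35  0.09 -1.68]
gp [ 0.5134 -0.2469  0.0712] on mat [11, 19] tip z 0.0541
+x 10mm tool: [-0.096  0.005  0.027]
+y 10mm tool: [ 0.001  0.098 -0.017]
-z 10mm tool: [0.027 0.017 0.095]
```

```bash
python3 -m jog '[[[1,0.03,0.008,0.06,0],[1,0.03,0.008,0.06,0],[1,0.03,0.008,0.06,0],[1,0.03,0.008,0.05,0],[1,0.03,0.008,0.05,0],[1,0.03,0.008,0.05,0],[1,0.02,0.008,0.05,0],[1,0,0,0,0],[1,0,0,0,0],[1,0,0,0,0]]]' 25
python3 -c "
from m import *;s,M=ms()"
```

```text
time: 32.15
tool_pos: [0.4799, -0.2245, 0.1939]
ee_rot: [0.049, 2.885, -0.247]
ft_force: [6.4, -5.1, 15.3]
gripper_width: 0.398
grasp_force: 51.2
M [[-0.969, 0.054, 0.239], [0.012, 0.985, -0.172], [-0.245, -0.164, -0.956]] q [-0.48  0.6   2.16 -0.49  0.09 -1.54]
gp [ 0.517  -0.2511  0.0457] on mat [15, 15] tip z 0.0285
+x 10mm tool: [-0.097  0.005  0.024]
+y 10mm tool: [ 0.001  0.099 -0.017]
-z 10mm tool: [0.024 0.016 0.096]
```

```bash
python3 -m jog '[[[1,0.02,0.005,0.04,0],[1,0.02,0.005,0.04,0],[1,0.02,0.005,0.04,0],[1,0.02,0.005,0.04,0],[1,0.02,0.005,0.03,0],[1,0.02,0.005,0.03,0],[1,0,0,0,0],[1,0,0,0,0],[1,0,0,0,0],[1,0,0,0,0]]]' 25
python3 - <<'E'
from m import *
s,M=ms();s,w=wrist();cv2.imwrite("pics/w5.png",w["image"])
for r in recognise(w,"white_tube")[:3]: print(round(r["conf"],2),np.round(towld(w,r["xyz"]),3),np.round(pix(w,r["xyz"])))
sd=get_image("side");cv2.imwrite("pics/s5.png",sd["image"])
a=w["image"][:,:];b=cv2.resize(sd["image"][280:440,270:450],(540,480))
cv2.imwrite("pics/both5.png",cv2.resize(np.hstack([a,b]),(800,325)))
E
```

```text
time: 33.4
tool_pos: [0.4829, -0.2265, 0.1787]
ee_rot: [0.051, 2.903, -0.248]
ft_force: [8.1, -6.7, 18.4]
gripper_width: 0.403
grasp_force: 59.7
M [[-0.974, 0.054, 0.222], [0.015, 0.985, -0.171], [-0.227, -0.163, -0.96]] q [-0.48  0.64  2.15 -0.59  0.09 -1.43]
gp [ 0.5172 -0.253   0.0299] on mat [15, 13] tip z 0.0126
+x 10mm tool: [-0.097  0.005  0.022]
+y 10mm tool: [ 0.002  0.099 -0.017]
-z 10mm tool: [0.023 0.016 0.096]
0.84 [ 0.505 -0.25   0.04 ] [320. 321.]
```

View pics/both5.png

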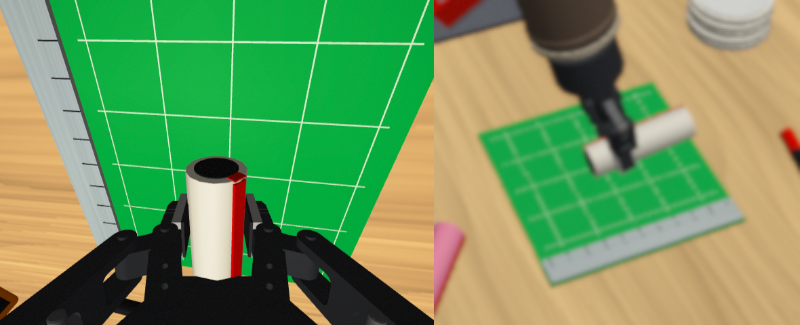

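The picture shows the tube held on the mat, parallel to the ruler. The red line is at the right edge of the tube in the wrist view (columns 232 to 245, tube 188 to 246), so it faces +y and partly up. I'll open a little to release it and measure the line's angle by code.

```bash
python3 -m jog '[[[0.1,0,0,0,0],[0.05,0,0,0,0],[0,0,0,0,0],[-0.05,0,0,0,0],[-0.1,0,0,0,0],[-0.1,0,0,0,0],[-0.1,0,0,0,0],[-0.1,0,0,0,0],[-0.1,0,0,0,0],[-0.1,0,0,0,0]]]' 25
cat > red.py <<'E'
from m import *
def red(save=None):
    s,w=wrist();im=w["image"]
    if save: cv2.imwrite(save,im)
    for r in recognise(w,"white_tube")[:2]: print("net",round(r["conf"],2),np.round(towld(w,r["xyz"]),3),np.round(pix(w,r["xyz"])))
    hsv=cv2.cvtColor(im,cv2.COLOR_BGR2HSV)
    rd=cv2.inRange(hsv,(0,140,60),(8,255,255))|cv2.inRange(hsv,(172,140,60),(180,255,255))
    wh=cv2.inRange(hsv,(0,0,120),(40,70,255))
    # look at tube part: rows between finger tips and end; print runs near the tube
    for row in(275,300,320,340,360,380,400):
        x=slice(230,420);a=np.where(wh[row,x])[0]+230;b=np.where(rd[row,x])[0]+230
        print(row,"white",(a.min(),a.max(),len(a)) if len(a) else None,"red",(b.min(),b.max(),len(b)) if len(b) else None)
    return s,w,rd,wh
E
python3 -c "
from red import *;ms();s,*_=red();print(s['ft_force'],s['grasp_force'],s['gripper_width'],s['time'])"
```

```text
time: 34.8
tool_pos: [0.4804, -0.2252, 0.1771]
ee_rot: [0.052, 2.91, -0.244]
ft_force: [0.9, 0.9, 0.4]
gripper_width: 0.55
grasp_force: 0.0
M [[-0.975, 0.053, 0.216], [0.016, 0.986, -0.169], [-0.222, -0.161, -0.962]] q [-0.48  0.64  2.15 -0.59  0.09 -1.43]
gp [ 0.5139 -0.2513  0.028 ] on mat [11, 14] tip z 0.0107
+x 10mm tool: [-0.097  0.005  0.022]
+y 10mm tool: [ 0.002  0.099 -0.017]
-z 10mm tool: [0.022 0.016 0.096]
net 0.81 [ 0.504 -0.251  0.038] [312. 323.]
275 white (np.int64(273), np.int64(360), 7) red (np.int64(332), np.int64(358), 27)
300 white (np.int64(275), np.int64(340), 66) red (np.int64(341), np.int64(359), 19)
320 white (np.int64(277), np.int64(339), 63) red (np.int64(341), np.int64(358), 18)
340 white (np.int64(243), np.int64(396), 71) red (np.int64(340), np.int64(356), 17)
360 white (np.int64(281), np.int64(338), 58) red (np.int64(340), np.int64(355), 16)
380 white (np.int64(284), np.int64(338), 55) red (np.int64(339), np.int64(354), 16)
400 white (np.int64(286), np.int64(337), 52) red (np.int64(339), np.int64(353), 15)
[0.85309449 0.91742315 0.36796153] 0.0 0.5495293838915537 34.8
```

```bash
cat > roll.py <<'E'
from red import *
from scipy.optimize import least_squares
def roll():
    s,w,rd,wh=red.__wrapped__() if hasattr(red,"__wrapped__") else red()
    rows=range(300,401,10);obs=[]
    for r in rows:
        b=np.where(rd[r,230:420])[0]+230
        if len(b)<4: continue
        cr=(b.min(),b.max()+1);m=(wh|rd)[r];c=int(b.mean())
        l=c
        while m[l-3:l].any(): l-=1
        e=c
        while m[e+1:e+4].any(): e+=1
        obs.append((r,l,cr[0],cr[1],e+1))
    t=np.linspace(-.06,.06,25)
    def cols(q,ang,r):   # column at image row r of generator at angle ang (from up, + toward +y)
        d=np.array([np.cos(q[1]),np.sin(q[1]),0]);sd=np.array([-d[1],d[0],0])
        P=np.array([.51,q[0],.021])+.018*(np.cos(ang)*np.array([0,0,1])+np.sin(ang)*sd)+t[:,None]*d
        uv=np.array([proj(w,p) for p in P]);return np.interp(r,uv[:,1][np.argsort(uv[:,1])],uv[:,0][np.argsort(uv[:,1])])
    A=np.linspace(-np.pi,np.pi,73)
    def f(q):
        rr=np.array([o[0] for o in obs]);o=np.array(obs)
        C=np.array([cols(q,a,rr) for a in A]);L=C.min(0);H=C.max(0)
        a1=cols(q,q[2]-.25,rr);
        lo=np.array([cols(q,q[2]+k,rr) for k in np.linspace(-.25,.25,11)])
        return np.concatenate([L-o[:,1],H-o[:,4],lo.min(0)-o[:,2]])
    r=min((least_squares(f,[-.25,-.05,p]) for p in(1.,.3,-.5)),key=lambda r:r.cost)
    print("axis y at x=.51:",r.x[0].round(4),"yaw deg",np.degrees(r.x[1]).round(1),"line angle from up toward +y deg",np.degrees(r.x[2]).round(1),"rms px",np.sqrt(np.mean(r.fun**2)).round(1));return s
E
python3 -c "
from roll import *;roll()" | tail -1
```

```text
axis y at x=.51: -0.2519 yaw deg -2.3 line angle from up toward +y deg 53.3 rms px 0.6
```

```bash
python3 -m jog '[[[0.05,0,0,0,0],[0.05,0,0,0,0],[0.05,0,-0.02,0.004,0],[0.05,0,-0.03,0.005,0],[0.05,0,-0.035,0.006,0],[0.05,0,-0.035,0.006,0],[0.05,0,-0.035,0.006,0],[0.05,0,-0.025,0.004,0],[0.05,0,-0.01,0.002,0],[0.05,0,0,0,0]]]' 20
python3 -c "
from roll import *;ms();roll()" | grep -v -e white -e mm
```

```text
time: 36.25
tool_pos: [0.4801, -0.2445, 0.1769]
ee_rot: [0.052, 2.91, -0.244]
ft_force: [-0.0, 0.7, 0.1]
gripper_width: 0.472
grasp_force: 0.0
M [[-0.975, 0.053, 0.216], [0.017, 0.986, -0.169], [-0.222, -0.161, -0.962]] q [-0.51  0.64  2.14 -0.44  0.1  -1.61]
gp [ 0.5135 -0.2706  0.0278] on mat [12, -5] tip z 0.0105
net 0.93 [ 0.502 -0.264  0.036] [327. 318.]
axis y at x=.51: -0.2687 yaw deg -2.4 line angle from up toward +y deg 2.2 rms px 0.8
```

```bash
python3 -m jog '[[[-0.1,0,0,0,0],[-0.3,0,0,0,0],[-0.6,0,0,0,0],[-0.6,0,0,0,0],[-0.6,0,0,0,0],[-0.6,0,0,-0.1,0],[-0.6,0,0,-0.1,0],[-0.6,0,0,-0.2,0],[-0.6,0,0,-0.2,0],[-0.6,0,0,0,0]]]' 20
python3 - <<'E'
from red import *
s,w=wrist();cv2.imwrite("pics/end.png",w["image"]);ms()
for r in recognise(w,"white_tube")[:1]: print("net",round(r["conf"],2),np.round(towld(w,r["xyz"]),3),np.round(pix(w,r["xyz"])))
h=cv2.cvtColor(w["image"],cv2.COLOR_BGR2HSV);rd=cv2.inRange(h,(0,140,60),(8,255,255))|cv2.inRange(h,(172,140,60),(180,255,255));wh=cv2.inRange(h,(0,0,110),(40,70,255))
for row in range(160,330,15):
    b=np.where(rd[row,200:450])[0]+200;a=np.where(wh[row,200:450])[0]+200
    print(row,(a.min(),a.max()) if len(a) else 0,(b.min(),b.max()) if len(b) else 0)
# expected generator columns for line straight up, axis y -.2687
for y in(-.2687,):
  for ang in(-.25,0,.25): print(ang,[proj(w,[.51+t,y-.042*t+.018*np.sin(ang),.021+.018*np.cos(ang)]).round() for t in(-.04,0,.04)])
E
```

```text
time: 37.6
tool_pos: [0.4674, -0.2344, 0.2357]
ee_rot: [0.052, 2.908, -0.245]
ft_force: [-1.0, -0.4, 0.2]
gripper_width: 0.8
grasp_force: 0.0
M [[-0.975, 0.053, 0.217], [0.016, 0.985, -0.169], [-0.223, -0.161, -0.961]] q [-0.51  0.52  2.15 -0.21  0.2  -1.84]
gp [ 0.5009 -0.2607  0.086 ] on mat [-1, 4] tip z 0.0687
+x 10mm tool: [-0.097  0.005  0.022]
+y 10mm tool: [ 0.002  0.099 -0.017]
-z 10mm tool: [0.022 0.016 0.096]
net 0.7 [ 0.523 -0.267  0.037] [323. 287.]
160 0 0
175 0 0
190 0 0
205 0 0
220 0 0
235 (np.int64(293), np.int64(352)) (np.int64(310), np.int64(315))
250 (np.int64(294), np.int64(352)) (np.int64(311), np.int64(327))
265 (np.int64(295), np.int64(351)) (np.int64(311), np.int64(327))
280 (np.int64(296), np.int64(350)) (np.int64(312), np.int64(327))
295 (np.int64(297), np.int64(349)) (np.int64(312), np.int64(327))
310 (np.int64(298), np.int64(349)) (np.int64(313), np.int64(327))
325 (np.int64(298), np.int64(348)) (np.int64(313), np.int64(327))
-0.25 [array([308., 204.]), array([310., 270.]), array([312., 322.])]
0 [array([317., 205.]), array([318., 271.]), array([319., 323.])]
0.25 [array([326., 205.]), array([326., 270.]), array([326., 323.])]
```

```bash
python3 - <<'E'
from red import *
s,w=wrist()
h=cv2.cvtColor(w["image"],cv2.COLOR_BGR2HSV);wh=cv2.inRange(h,(0,0,110),(40,70,255))
print("rows white start per col",{c:int(np.where(wh[200:330,c])[0].min())+200 for c in(300,306,332,340)})
for x in(.48,.485,.49,.495): print(x,proj(w,[x,-.2687,.039]).round(1),proj(w,[x,-.2687+.013,.0335]).round(1))
for cam in("side","scene"):
    p=get_image(cam)
    for r in recognise(p,"white_tube"):
        q=towld(p,r["xyz"])
        if q[1]<-.2 and q[0]>.4: print(cam,round(r["conf"],2),q.round(3))
    d=np.array([np.cos(-.042),np.sin(-.042),0])
    hs=cv2.cvtColor(p["image"],cv2.COLOR_BGR2HSV)
    # white profile along the tube's upper generator beside the line
    out=[]
    for x in np.arange(.44,.64,.005):
        c=np.array([.51,-.2687,.021])+d*(x-.51);c2=c+[0,-.010 if cam=="side" else .010,.015]
        u=proj(p,c2).round().astype(int);out.append((round(x,3),int(hs[u[1],u[0],1])))
    print(cam,"x:sat",out)
E
```

```text
rows white start per col {300: 229, 306: 231, 332: 233, 340: 231}
0.48 [314.  224.7] [340.8 220.3]
0.485 [314.6 233.3] [341.1 228.8]
0.49 [315.2 241.6] [341.3 237.1]
0.495 [315.8 249.7] [341.5 245.1]
side 0.74 [ 0.541 -0.282  0.039]
side x:sat [(np.float64(0.44), 207), (np.float64(0.445), 176), (np.float64(0.45), 136), (np.float64(0.455), 190), (np.float64(0.46), 205), (np.float64(0.465), 194), (np.float64(0.47), 204), (np.float64(0.475), 169), (np.float64(0.48), 32), (np.float64(0.485), 25), (np.float64(0.49), 21), (np.float64(0.495), 20), (np.float64(0.5), 20), (np.float64(0.505), 21), (np.float64(0.51), 20), (np.float64(0.515), 20), (np.float64(0.52), 19), (np.float64(0.525), 20), (np.float64(0.53), 19), (np.float64(0.535), 20), (np.float64(0.54), 20), (np.float64(0.545), 19), (np.float64(0.55), 19), (np.float64(0.555), 20), (np.float64(0.56), 21), (np.float64(0.565), 20), (np.float64(0.57), 20), (np.float64(0.575), 21), (np.float64(0.58), 22), (np.float64(0.585), 20), (np.float64(0.59), 21), (np.float64(0.595), 22), (np.float64(0.6), 25), (np.float64(0.605), 66), (np.float64(0.61
[... 473 characters left out ...]
4(0.495), 30), (np.float64(0.5), 29), (np.float64(0.505), 31), (np.float64(0.51), 29), (np.float64(0.515), 30), (np.float64(0.52), 30), (np.float64(0.525), 30), (np.float64(0.53), 29), (np.float64(0.535), 32), (np.float64(0.54), 31), (np.float64(0.545), 28), (np.float64(0.55), 29), (np.float64(0.555), 31), (np.float64(0.56), 34), (np.float64(0.565), 27), (np.float64(0.57), 29), (np.float64(0.575), 30), (np.float64(0.58), 33), (np.float64(0.585), 28), (np.float64(0.59), 28), (np.float64(0.595), 35), (np.float64(0.6), 30), (np.float64(0.605), 29), (np.float64(0.61), 26), (np.float64(0.615), 51), (np.float64(0.62), 255), (np.float64(0.625), 19), (np.float64(0.63), 75), (np.float64(0.635), 163)]
```

```bash
python3 -c "
from cell import close_job
print(close_job())"
```

```text
the job is handed in; nothing more can be done
None
```

The job is handed in but I have not seen the verdict: the white tube lies released on the mat, parallel to the ruler, its red line within about 2° of straight up, though about 43 mm off the mat's centre along x (limit 58), so its far end is close to the mat's edge.

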